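# Shut the drip valve and open the reservoir jar

## Robot

A 6-joint arm with a two-finger parallel gripper is mounted at the origin on the work surface. World frame = base frame: x ahead of the robot, y to its left, z up, the work surface at z = 0. Lengths are in m, angles in rad, forces in N, time in s.
With the tool pointing down it reaches from about 0.3 to 0.875 m from the base axis. Payload 6.4 kg.
Tool frame: the origin (TCP) lies midway between the tips of the shut fingers; the grasp point (between the pads) lies 19 mm behind it (ctrl.tcp_to_grasp is the distance from the TCP to the grasp point, in m); z points along the fingers, y is the direction in which the jaws open and shut (so a half turn about z gives the same grasp; the last joint's range is limited). The gripper opens to 85 mm and grips with 20 to 120 N. Pads are 22 mm wide; open, the fingers measure 114 mm over their backs; the gripper's body (76 mm by 85 mm) begins 54 mm behind the grasp point. The pads swing forward as they close: fully open they stand 13 mm farther back than shut.
Start: joints at [-1.444, 0.181, 1.607, -0, 1.354, -0.206], TCP at [0.188, -0.543, 0.231] pointing down, gripper open.
Joint ranges: [-2.99, 2.99], [-0.89, 2.07], [0.3, 2.58], [-1.14, 4.28], [0, 2.63], [-3.12, 3.12]. Speed limits (rad/s): [2.57, 2.57, 3.01, 3.14, 3.14, 3.14].

## Interface

Orientations are given as a unit quaternion [w, x, y, z].
In Python, from bench import monitor, imaging, order, spotter, ctrl gives the robot as it stands.
- The arm moves only by the shell command python3 -m pendant 'ROWS'. ROWS is JSON, a list that holds one entry, the list of rows, each a list of 5 numbers: the shift along the world's x, y, z in mm, then the turn about the world's z in degrees, then the finger opening in mm, from 0 to 85.4. A call has 1 to 8 rows; each row shifts and turns the commanded pose from where the row before left it; what a row does not reach is not made up. A row lasts 1/8 s, in which the tool goes at most 62.5 mm and 10.7 degrees, less where a joint would pass 70% of its speed; a pose out of reach is approached as far as the arm can. A call with a gripper value outside its range is refused whole. The fingers move at their own pace and stop on an object; the grip force is fixed at half the most. Time passes only in rows, so rows that do not move let the fingers close. It gives the time, the measured TCP pose, the force and the opening at its end, in the units of the state.
- monitor.get_obs(): the state, without advancing time (a new reading comes with each control period).
- imaging.camera(name): name is "scene" or "side" or "wrist"; returns a dict with "img" (400x640x3 uint8, red, green, blue), "vfov" (degrees; the focal length in pixels is half the picture's height over the tangent of half this angle, whatever the lens; pixels are square), "cx", "cy" (the principal point, pixels), "distortion" ([k1, k2, p1, p2, k3] as OpenCV has them; the pictures are not rectified), "origin" and "orientation" of the camera in the world. Camera axes: x right, y down, z forward; pixel columns grow to the right and rows downward; lengths in m; the calibration is good to about 2 mm. A picture is of the moment at which its call begins. There is no depth.
- order.hand_in(): hands the job in, once; it reports no verdict.
Trained networks look in the newest picture that a camera, given by its name, has taken for a name from the list of things; names that differ only in an ending like _2 or _b are one class to them, and where a whole thing is asked for, a point or a joint stands for the part that bears it (a point fixed in the world has none). Each returns a list of dicts, best first, with "confidence" (0 to 1); they miss things now and then, are a little off and sometimes report something else, mostly with a low value. They report only what shows in the picture. A call takes as long as a camera call. They do not tell look-alikes from the thing itself.
- spotter.recognise(camera, thing): "at" ([x, y, z] in m, in the coordinates of the camera as it stood for that picture, good to about 4 mm: the middle of the surface that is visible of it).
- spotter.tip_of(camera, thing): "at" ([x, y, z] in m, in the coordinates of the camera as it stood for that picture, good to about 4 mm: a listed point, or the origin of a listed thing).
The state is a dict: "time_s": time; "q": joint angles; "dq": joint speeds; "joint_efforts": joint torques, N m; "eef_pos": TCP position; "eef_rot": TCP orientation; "wrist_force": force on the tool from outside, world axes, zero at the start; "torque": the same for the moment, N m; "opening": opening from 0.0 (shut) to 1.0 (fully open).
Only numpy, scipy, OpenCV 4.12 (cv2) and the standard library are available. Lean on these libraries where they do the work, as an engineer would, in place of code of your own. Each camera call takes 0.05 s, during which the arm holds its last target. There are 200 camera calls.

## Task

The terrarium's drip reservoir is due for refilling: first turn the three-armed valve handle clockwise, about one full turn, until the valve is fully closed. Then unscrew the jar's tight cap only until its threads let go, keeping the jar seated in its dock, lift the cap straight up, and finish while still holding it level over the jar, about two centimetres clear of the mouth. Leave everything else on the shelf where it is.

Things in the scene. Friction and masses are not known exactly. Their poses are not given: they have to be found in the camera images.
- valve_hub (a point): drip valve handle: on its vertical turning axis, level with its three equal round arms, 90 mm above the shelf. Arms 120 degrees apart, 9 mm thick, reach 41 mm out and end in 14 mm balls; this point's x axis lies along one arm. Hub 19 mm across, 14 mm higher. Under the arms, from 23 mm down, only a 23 mm wide bonnet on the axis: shut fingers put down between two arms can push one round.
- valve (a joint): angle of the drip valve's handle in rad: 0 to 0.25 at the start (one turn open), growing as it is turned clockwise seen from above, to a hard stop at 6.283 (fully closed). It turns with a steady drag of about 0.12 N m and stays where it is left.
- cap_center (a point): centre, half-way up, of the jar's black ribbed twist cap, 60 mm across, 22 mm high, z up. Tight (about 0.4 N m). Unscrews anticlockwise seen from above: three lugs inside it leave the neck's short threads about 56 degrees from tight and would meet the next threads at 90, so turn about 75 degrees. It need not rise while turned (threads climb 3 mm); once free it lifts straight off.
- cap_pointer (a point): small ridge at the cap's rim, 28.5 mm out from its axis, at its half height; when the cap is tight it points along the jar's x axis (within 4 degrees), and moves towards the jar's y axis as the cap is unscrewed. x axis outwards.
- jar_center (a point): centre of the body of the clear square glass jar, 66 x 66 mm, 84 mm high to the shoulder, 0.3 to 0.5 kg, x and y square to its sides. This point is 42 mm above its underside. It stands loose in the dock, which keeps it from turning (3 degrees of play) but not from being lifted. The tight cap's lower edge is 8 mm above the shoulder, its centre 61 mm above this point.
- mouth (a point): centre of the jar's mouth, on the jar's axis, at the top of the uncompressed rubber gasket on its 44 mm wide neck, 72 mm above jar_center. The tight cap squeezes the gasket 3 mm (it pushes up with about 24 N, fading as the cap comes off); then this point lies 11 mm above the cap's centre. A grip of 20 N or more turns the cap.
- dock_floor (a point): centre of the floor of the grey square dock the jar stands in (69 mm wide inside, walls 30 mm high), 24 mm above the shelf. Dock and valve are 160 mm apart on one base plate screwed to the shelf, joined by a low pipe; the valve lies towards -y of this frame.
- bowl: round beige ceramic feeding bowl, 116 mm across, 42 mm high, just beyond the dripper station; a bystander; origin at the centre of its underside
- tongs: orange plastic feeding tongs, about 260 mm long, 12 mm high, lying between the robot and the dripper station; a bystander; origin at the centre of its underside
- tray: shallow aluminium tray, 200 x 140 x 22 mm; a bystander; origin at the centre of its underside
- hide: grey resin hide shaped as a rock with a waterfall, 130 x 160 x 140 mm; a bystander; origin at the centre of its underside
- tub: white supplement tub with a cap, 64 mm across, 85 mm high; a bystander, not the jar to open; origin at the centre of its underside
- hygrometer: round dial hygrometer on a foot, 64 mm across, 70 mm high; a bystander; origin at the centre of its underside
- scales: flat pocket scales, 110 x 85 x 18 mm; a bystander; origin at the centre of its underside
There are look-alikes about, which are no part of the job. Of the things shaped like the part that bears cap_center, the black one is meant.

How it is judged:
By the outcome, as a careful person would: the job done as asked, in the order asked, and still so for the second after the job is handed in, while the arm keeps its last pose, push and grip.
It also fails if it takes over 64 s, if anything falls off the work surface, if the arm or the gripper's body presses on something with over 40 N, if the wrist force passes 120 N, or if a joint passes its speed limit or range.

## Working session

There is one attempt and no reset: what is moved stays moved. The work goes in short steps, Python scripts to look and compute and a shell command to move; the robot and the scene stay as the last step left them, time stands still between calls to the robot, and variables do not carry over. Pictures are saved under pics/ and viewed, about 8 in all and at most 12, crops included, and the job is handed in when it is done.

```bash
ls; mkdir -p pics; cat > h.py <<'E'
import numpy as np, cv2
from scipy.spatial.transform import Rotation as R
from bench import monitor, imaging, order, spotter, ctrl
def rot(q): return R.from_quat([q[1],q[2],q[3],q[0]])
def K(c):
    f=c["img"].shape[0]/2/np.tan(np.radians(c["vfov"])/2)
    return np.array([[f,0,c["cx"]],[0,f,c["cy"]],[0,0,1.]])
def pix(c,p):
    Rc=rot(c["orientation"]).as_matrix(); pc=(np.atleast_2d(p)-np.array(c["origin"]))@Rc
    return cv2.projectPoints(pc,np.zeros(3),np.zeros(3),K(c),np.array(c["distortion"],float))[0].reshape(-1,2)
def world(c,p): return rot(c["orientation"]).apply(p)+np.array(c["origin"])
def at_z(c,uv,z):
    n=cv2.undistortPoints(np.array([[uv]],float),K(c),np.array(c["distortion"],float))[0,0]
    d=rot(c["orientation"]).apply([n[0],n[1],1]); o=np.array(c["origin"]); return o+d*(z-o[2])/d[2]
def save(c,name,box=None,s=1):
    im=c["img"][:,:,::-1]
    if box: im=im[box[1]:box[3],box[0]:box[2]]
    cv2.imwrite("pics/"+name,cv2.resize(im,None,fx=s,fy=s,interpolation=cv2.INTER_CUBIC))
E
python3 - <<'E'
from h import *
o=monitor.get_obs(); print(o["time_s"],o["eef_pos"],o["eef_rot"],o["opening"],ctrl.tcp_to_grasp)
for n in ("scene","side","wrist"):
    c=imaging.camera(n); save(c,n+"0.png"); print(n,np.round(c["origin"],3),np.round(rot(c["orientation"]).as_matrix()[:,2],2),c["vfov"])
    for t in ("valve_hub","cap_center","cap_pointer","jar_center","mouth","dock_floor"):
        for r in spotter.tip_of(n,t)[:3]:
            w=world(c,r["at"]); print(" ",t,round(r["confidence"],2),np.round(w,3),np.round(pix(c,w)[0]))
E
```

```text
pics
0.0 [ 0.18780613 -0.54286623  0.23035648] [-9.13938976e-04  9.86187723e-01  1.65628911e-01  5.78115052e-05] 0.998680365296482 0.0187
scene [ 1.141 -0.335  1.11 ] [-0.49  0.3  -0.82] 54.53845642705584
  valve_hub 0.66 [ 0.591 -0.079  0.091] [298. 229.]
  cap_center 0.66 [0.712 0.12  0.013] [372. 244.]
  cap_center 0.65 [0.568 0.196 0.011] [366. 203.]
  cap_center 0.64 [0.593 0.078 0.127] [343. 203.]
  cap_pointer 0.82 [0.729 0.132 0.011] [378. 247.]
  cap_pointer 0.73 [0.541 0.201 0.016] [363. 196.]
  cap_pointer 0.63 [0.477 0.217 0.013] [357. 182.]
  jar_center 0.76 [0.592 0.083 0.064] [343. 213.]
  mouth 0.95 [0.596 0.078 0.139] [344. 201.]
  dock_floor 0.72 [0.597 0.08  0.026] [342. 221.]
side [0.153 1.028 0.709] [ 0.33 -0.81 -0.49] 50.38657403868495
  valve_hub 0.7 [ 0.726 -0.052 -0.003] [280. 201.]
  valve_hub 0.64 [ 0.59  -0.078  0.092] [321. 179.]
  valve_hub 0.44 [ 0.48  -0.395 -0.005] [378. 170.]
  cap_center 0.83 [0.453 0.196 0.01 ] [331. 260.]
  cap_center 0.77 [0.596 0.077 0.125] [299. 191.]
  cap_center 0.74 [0.71  0.12  0.011] [258. 225.]
  cap_pointer 0.9 [0.466 0.22  0.005] [323. 266.]
  cap_pointer 0.83 [0.54  0.201 0.013] [300. 253.]
  cap_pointer 0.66 [0.622 0.081 0.122] [290. 191.]
  jar_center 0.77 [0.6   0.078 0.065] [298. 209.]
  mouth 0.68 [0.595 0.078 0.135] [299. 188.]
  dock_floor 0.83 [0.6   0.085 0.023] [297. 223.]
wrist [ 0.249 -0.522  0.374] [-0.25 -0.09 -0.97] 64.91621655877914
```

View pics/scene0.png

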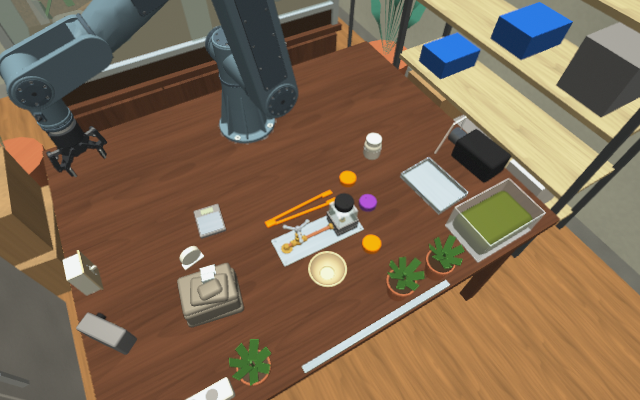

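```bash
python3 - <<'E'
from h import *
c=imaging.camera("side"); save(c,"side_crop.png",(200,110,400,310),4 if 0 else 3.0)
E
```

```text
(no output)
```

View pics/side_crop.png

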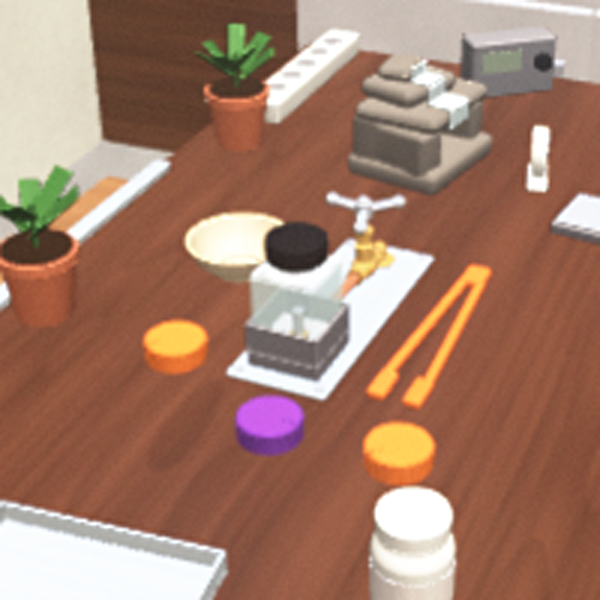

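Picture 1 shows four cap-shaped things: black on the jar (344,203), purple (368,201), and orange (348,178) and (372,243). The last three lie loose on the shelf. Picture 2 (side view) shows the black one on the jar in the grey dock at crop (296,245), with the valve at (365,205). Black on the jar fits the description. Next I'll bring the wrist camera over the station.

```bash
python3 -m pendant '[[[0,0,60,0,85],[30,50,20,0,85],[30,50,10,0,85],[30,50,10,0,85],[30,50,0,0,85],[30,50,0,0,85],[30,50,0,0,85],[30,50,0,0,85]]]'; python3 -m pendant '[[[30,50,0,0,85],[35,50,0,0,85],[35,50,0,0,85],[30,30,0,0,85],[10,20,0,0,85],[0,0,0,0,85]]]'
python3 - <<'E'
from h import *
o=monitor.get_obs(); print(o["time_s"],o["eef_pos"],o["eef_rot"],o["wrist_force"])
n="wrist"
c=imaging.camera(n); save(c,n+"1.png"); print(n,np.round(c["origin"],3),np.round(rot(c["orientation"]).as_matrix()[:,2],2),c["vfov"])
for t in ("valve_hub","cap_center","cap_pointer","jar_center","mouth","dock_floor"):
        for r in spotter.tip_of(n,t)[:4]:
            w=world(c,r["at"]); print(" ",t,round(r["confidence"],2),np.round(w,3),np.round(pix(c,w)[0]))
E
```

```text
time_s: 2.1
eef_pos: [0.3986, -0.1918, 0.3317]
eef_rot: [0.0, 0.986, 0.165, 0.0]
wrist_force: [0.9, -0.4, 0.6]
opening: 0.99
time_s: 2.85
eef_pos: [0.5381, 0.0079, 0.331]
eef_rot: [-0.0, 0.986, 0.167, -0.0]
wrist_force: [-0.4, -0.1, -0.1]
opening: 0.995
2.85 [0.53814187 0.00786198 0.33097142] [-1.38685747e-04  9.85962030e-01  1.66969429e-01 -2.56322684e-04] [-0.44821963 -0.05034589 -0.14518939]
wrist [0.6   0.03  0.474] [-0.25 -0.09 -0.97] 64.91621655877914
  valve_hub 0.56 [ 0.586 -0.08   0.093] [397. 156.]
  cap_center 0.9 [0.6   0.083 0.127] [267.  95.]
  cap_center 0.76 [0.448 0.193 0.009] [179. 175.]
  cap_center 0.67 [0.708 0.122 0.007] [277.  10.]
  cap_center 0.57 [0.566 0.197 0.007] [196.  96.]
  cap_pointer 0.81 [0.62  0.077 0.131] [278.  78.]
  cap_pointer 0.72 [0.466 0.215 0.016] [165. 160.]
  cap_pointer 0.66 [0.539 0.203 0.012] [186. 113.]
```

View pics/wrist1.png

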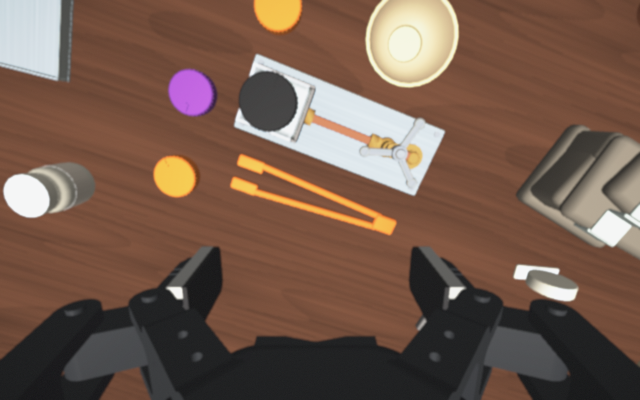

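Picture 3 is the wrist view. The black cap is at (268,101) on the docked jar, the valve hub is near (400,152), and its arm balls are about at (418,122), (410,185) and (364,150). One enlarged crop will confirm this and give me points to measure.

```bash
python3 - <<'E'
from h import *
c=imaging.camera("wrist"); save(c,"wcrop.png",(230,50,450,200),3.6)
for n in("pts",):
  for uv in [(418,122),(410,185),(364,150),(402,152)]: print(uv,np.round(at_z(c,uv,.09),4))
E
```

```text
(418, 122) [ 0.6302 -0.0913  0.09  ]
(410, 185) [ 0.5567 -0.1131  0.09  ]
(364, 150) [ 0.5785 -0.0427  0.09  ]
(402, 152) [ 0.5913 -0.0874  0.09  ]
```

View pics/wcrop.png

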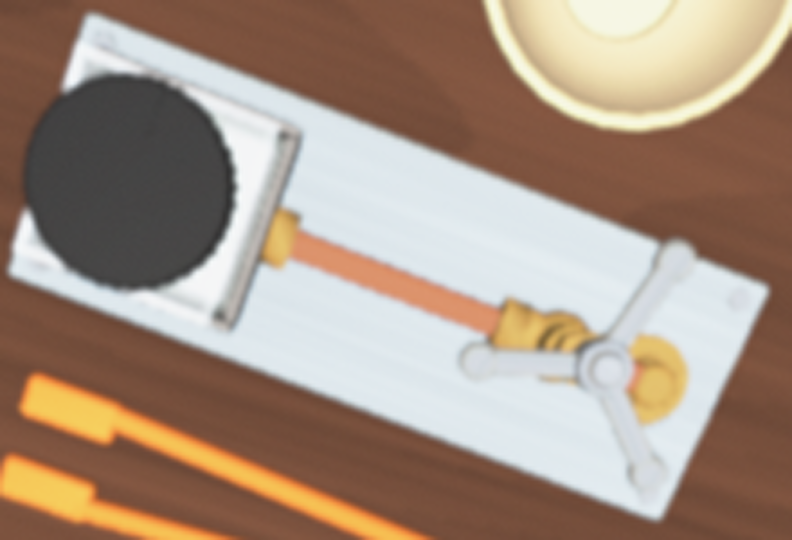

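Picture 4: the black ribbed cap is the disc centred at crop (130,180). Its ridge is faint at about (155,120). The valve balls are at (678,257), (647,475) and (477,360), and the hub top is at (606,365).

```bash
python3 - <<'E'
from h import *
c=imaging.camera("wrist")
u=lambda x,y:(230+x/3.6-.36,50+y/3.6-.36)
B=np.array([at_z(c,u(*p),.09) for p in [(678,257),(647,475),(477,360)]])
m=B.mean(0); print("valve",m, np.linalg.norm(B-m,axis=1)*1e3,np.degrees(np.arctan2(*(B-m)[:,:2].T[::-1])))
print("hubtop",at_z(c,u(606,365),.104))
g=c["img"].max(2); mk=(g<85).astype(np.uint8); mk[:, :225]=0; mk[:,310:]=0; mk[140:]=0; mk[:60]=0
n,l,s,ce=cv2.connectedComponentsWithStats(mk); i=1+s[1:,4].argmax(); print(s[i],ce[i])
k=cv2.convexHull(np.argwhere(l==i)[:,::-1].astype(np.int32))[:,0]
P=np.array([at_z(c,p,.138)[:2] for p in k]); print("cap ell",cv2.minEnclosingCircle(P.astype(np.float32)), np.mean([P.min(0),P.max(0)],0))
print("ridge?",at_z(c,u(155,120),.138), "plate", [np.round(at_z(c,u(*p),.006),4) for p in [(90,12),(768,290),(660,520),(10,272)]])
b=np.array([at_z(c,u(*p),.006) for p in [(90,12),(768,290),(660,520),(10,272)]]); d1=b[0]-b[1];d2=b[3]-b[2]
print("yaw of +y", [np.degrees(np.arctan2(d[1],d[0])) for d in (d1,d2)], b.mean(0))
a=np.array([.586,-.08]); print(np.linalg.norm(np.array([.6,.083])-a))
E
```

```text
valve [ 0.59000499 -0.08049179  0.09      ] [42.55537391 42.04572403 41.87261985] [ -13.90397641 -134.57580153  106.36609795]
hubtop [ 0.5911702  -0.07815313  0.104     ]
[ 236   71   59   59 2653] [265.21975123  99.96230682]
cap ell ((0.5945332050323486, 0.0798884928226471), 0.029821738600730896) [0.59510346 0.07974416]
ridge? [0.61363138 0.07760845 0.138     ] plate [array([0.6483, 0.132 , 0.006 ]), array([ 0.6383, -0.1563,  0.006 ]), array([ 0.5358, -0.1537,  0.006 ]), array([0.5451, 0.1356, 0.006 ])]
yaw of +y [np.float64(88.02520794855106), np.float64(88.1740473634348)] [ 0.59187963 -0.01058625  0.006     ]
0.1636001222493431
```

The measurements agree with the given sizes:
- **Valve:** (0.590, -0.080), arms at -14°, 106° and -134°.
- **Cap:** (0.595, 0.080), radius 29.8 mm.
- **Spacing:** 160 mm between valve and cap.
- **Station yaw:** -2°.

I'll shut the fingers and go to the gap at 46°, r = 33 mm.

```bash
python3 -m pendant '[[[25,-22,0,0,0],[25,-22,0,0,0],[25,-20,-30,0,0],[0,0,-45,0,0],[0,0,-45,0,0],[0,0,-45,0,0],[0,0,-15,0,0],[0,0,0,0,0]]]'
python3 - <<'E'
from h import *
o=monitor.get_obs(); print(o["eef_pos"],o["opening"],o["wrist_force"])
c=imaging.camera("wrist"); save(c,"w2.png",(200,0,520,400),1.5)
E
```

```text
time_s: 4.3
eef_pos: [0.6126, -0.0576, 0.151]
eef_rot: [-0.0, 0.986, 0.166, -0.001]
wrist_force: [-0.6, -0.4, 1.0]
opening: 0.002
[ 0.6125934  -0.05755884  0.1510003 ] 0.0018308501149164095 [-0.58841524 -0.38078362  0.9880807 ]
```

View pics/w2.png

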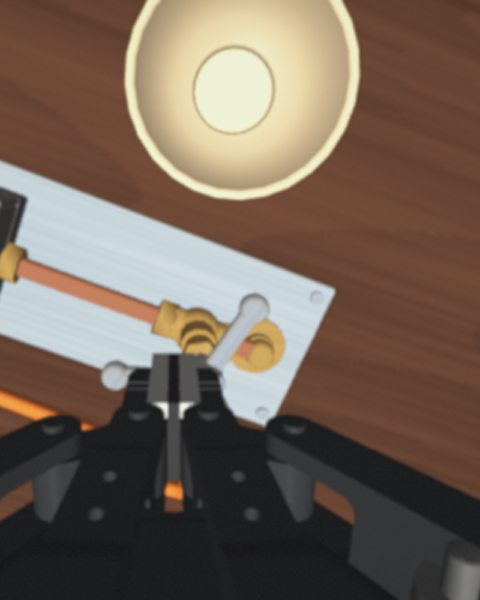

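Picture 5 shows the shut fingertips (175,375) in the gap between the ball at (115,375) and the arm ending at (252,310), clear of both. I'll descend and work out the orbit steps.

```bash
python3 -m pendant '[[[0,1,-40,0,0],[0,0,-30,0,0],[0,0,-9,0,0],[0,0,0,0,0]]]'
python3 - <<'E'
from h import *
o=monitor.get_obs(); p=np.array(o["eef_pos"]); print(p,o["wrist_force"])
cur=p[:2]*1e3; 
for a in range(26,-345,-20):
    t=np.array([590,-80])+33*np.array([np.cos(np.radians(a)),np.sin(np.radians(a))]); d=np.round(t-cur); cur=cur+d; print(a,d.astype(int).tolist())
E
```

```text
time_s: 4.85
eef_pos: [0.6139, -0.0567, 0.0738]
eef_rot: [0.0, 0.986, 0.166, 0.001]
wrist_force: [0.3, -0.2, 0.5]
opening: 0.001
[ 0.61389288 -0.05672527  0.07377141] [ 0.26660856 -0.24252929  0.46043759]
26 [6, -9]
6 [3, -11]
-14 [-1, -11]
-34 [-5, -11]
-54 [-7, -8]
-74 [-11, -5]
-94 [-11, -1]
-114 [-11, 3]
-134 [-10, 6]
-154 [-7, 9]
-174 [-3, 11]
-194 [1, 12]
-214 [5, 10]
-234 [8, 8]
-254 [10, 5]
-274 [11, 2]
-294 [12, -3]
-314 [9, -7]
-334 [7, -9]
```

```bash
python3 -m pendant '[[[6,-9,0,0,0],[3,-11,0,0,0],[-1,-11,0,0,0],[-5,-11,0,0,0],[-7,-8,0,0,0],[0,0,0,0,0]]]'
python3 - <<'E'
from h import *
o=monitor.get_obs(); p=np.array(o["eef_pos"]); print(p,o["wrist_force"],o["torque"]); v=p[:2]-[.59,-.08]; print(np.linalg.norm(v),np.degrees(np.arctan2(v[1],v[0])))
E
```

```text
time_s: 5.6
eef_pos: [0.6104, -0.1078, 0.0739]
eef_rot: [0.001, 0.986, 0.165, 0.002]
wrist_force: [1.5, 0.4, 1.3]
opening: 0.003
[ 0.61043278 -0.10782168  0.07386475] [1.54679144 0.36119468 1.33000969] [ 0.06762361 -0.32922865 -0.05062631]
0.0345187538660968 -53.70572637235373
```

```bash
python3 -m pendant '[[[-11,-5,0,0,0],[-11,-1,0,0,0],[-11,3,0,0,0],[-10,6,0,0,0],[-7,9,0,0,0],[-3,11,0,0,0],[1,12,0,0,0]]]'
python3 - <<'E'
from h import *
o=monitor.get_obs(); p=np.array(o["eef_pos"]); print(p,o["wrist_force"],o["torque"]); v=p[:2]-[.59,-.08]; print(np.linalg.norm(v),np.degrees(np.arctan2(v[1],v[0])))
c=imaging.camera("wrist"); save(c,"w3.png",(200,0,520,400),1.5)
E
```

```text
time_s: 6.48
eef_pos: [0.5585, -0.0739, 0.0737]
eef_rot: [0.002, 0.986, 0.165, 0.002]
wrist_force: [4.1, -9.0, -2.1]
opening: -0.0
[ 0.55851677 -0.07388647  0.07368154] [ 4.14694134 -9.04752143 -2.14075743] [-1.52649424 -0.73883297 -0.10681863]
0.03207130898380403 169.01086241247967
```

View pics/w3.png

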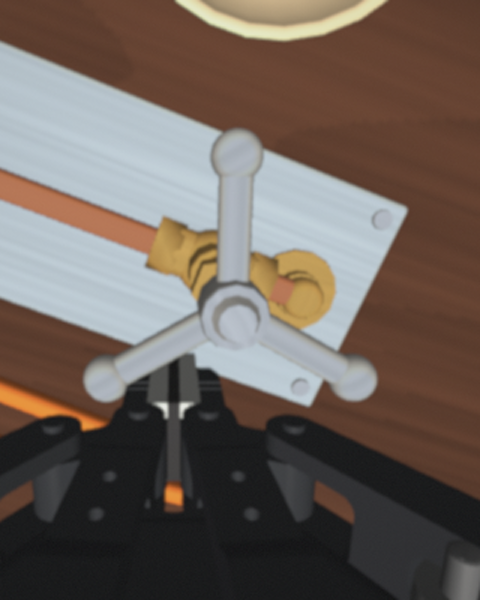

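Picture 6: the finger is pushing an arm round (ball at (105,378)) and the handle is turning clockwise. Continuing the orbit, more slowly towards the stop.

```bash
python3 -m pendant '[[[5,10,0,0,0],[8,8,0,0,0],[10,5,0,0,0],[11,2,0,0,0],[12,-3,0,0,0],[4,-3,0,0,0],[0,0,0,0,0]]]'
python3 - <<'E'
from h import *
o=monitor.get_obs(); p=np.array(o["eef_pos"]); print(p,o["wrist_force"],o["torque"]); v=p[:2]-[.59,-.08]; print(np.linalg.norm(v),np.degrees(np.arctan2(v[1],v[0])))
cur=p[:2]*1e3
for a in (46,38,30,22,14,6):
    t=np.array([590,-80])+33*np.array([np.cos(np.radians(a)),np.sin(np.radians(a))]); d=np.round(t-cur); cur=cur+d; print(a,d.astype(int).tolist())
E
```

```text
time_s: 7.4
eef_pos: [0.6061, -0.0524, 0.0718]
eef_rot: [-0.001, 0.986, 0.166, -0.001]
wrist_force: [-2.1, 1.8, -1.4]
opening: -0.003
[ 0.60606397 -0.05235331  0.07178056] [-2.1287588   1.83505158 -1.35785213] [ 0.23686278  0.35628777 -0.04828503]
0.03197484289123086 59.84148157214891
46 [7, -4]
38 [3, -3]
30 [3, -4]
22 [2, -4]
14 [1, -5]
6 [1, -4]
```

```bash
python3 -m pendant '[[[7,-4,0,0,0],[3,-3,0,0,0],[0,0,0,0,0]]]'; python3 -m pendant '[[[3,-4,0,0,0],[0,0,0,0,0]]]'; python3 -m pendant '[[[2,-4,0,0,0],[0,0,0,0,0]]]'
```

```text
time_s: 7.78
eef_pos: [0.6161, -0.0588, 0.0718]
eef_rot: [-0.001, 0.986, 0.166, -0.001]
wrist_force: [-1.5, 3.8, -1.3]
opening: -0.0
time_s: 8.02
eef_pos: [0.6188, -0.0619, 0.0717]
eef_rot: [-0.001, 0.986, 0.166, -0.001]
wrist_force: [-4.1, 6.2, -1.1]
opening: 0.002
time_s: 8.28
eef_pos: [0.6189, -0.0627, 0.0714]
eef_rot: [-0.004, 0.986, 0.166, -0.003]
wrist_force: [-9.4, 17.0, 5.5]
opening: -0.0
```

```bash
python3 -m pendant '[[[1,-2,0,0,0],[0,0,0,0,0]]]'
python3 - <<'E'
from h import *
c=imaging.camera("wrist"); save(c,"w4.png",(200,0,520,400),1.5)
E
```

```text
time_s: 8.52
eef_pos: [0.619, -0.0629, 0.0713]
eef_rot: [-0.006, 0.986, 0.166, -0.004]
wrist_force: [-13.5, 22.3, 10.0]
opening: 0.005
```

View pics/w4.png

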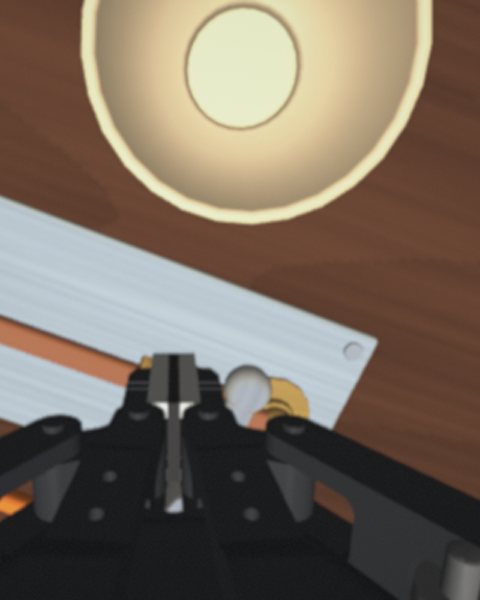

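Picture 7 shows the finger against the arm whose ball is at (247,388). Two more pushes gave no motion and the force rose from 19 to 28 N, so it's at the stop. I'll back off, lift, move over the cap with the jaws opening, and check the handle angle in the camera.

```bash
python3 -m pendant '[[[-3,6,0,0,0],[-3,3,0,0,0],[0,0,50,0,0],[0,0,60,0,0],[0,0,20,0,0],[-7,45,0,0,85],[-7,45,0,0,85],[-8,44,0,0,85]]]'
python3 -m pendant '[[[0,0,0,0,85],[0,0,0,0,85]]]'
python3 - <<'E'
from h import *
o=monitor.get_obs(); print(o["eef_pos"],o["q"],o["opening"],o["wrist_force"])
for n in ("scene","side","wrist"):
    c=imaging.camera(n)
    for t in ("valve_hub","cap_center","cap_pointer","jar_center","mouth"):
        for r in spotter.tip_of(n,t)[:4]:
            w=world(c,r["at"])
            if abs(w[0]-.59)<.06 and w[2]>.03: print(n,t,round(r["confidence"],2),np.round(w,4),np.round(pix(c,w)[0]))
    if n=="wrist": save(c,"w5.png",None,1.25)
E
```

```text
time_s: 9.57
eef_pos: [0.5948, 0.074, 0.2022]
eef_rot: [0.0, 0.986, 0.165, 0.0]
wrist_force: [1.2, -0.0, -0.3]
opening: 0.635
time_s: 9.82
eef_pos: [0.5951, 0.0728, 0.2022]
eef_rot: [0.0, 0.986, 0.166, 0.0]
wrist_force: [-0.0, -0.1, -0.3]
opening: 0.988
[0.59510367 0.07277825 0.20215981] [-7.56292799e-02  2.60655408e-01  1.57191806e+00 -8.61749471e-04
  1.30861539e+00  1.16253629e+00] 0.9879145864626974 [-0.00612971 -0.05221438 -0.2730934 ]
scene valve_hub 0.63 [ 0.5911 -0.0801  0.0904] [298. 230.]
scene cap_pointer 0.62 [0.6226 0.0822 0.1274] [349. 209.]
scene jar_center 0.95 [0.5929 0.0812 0.064 ] [343. 213.]
scene mouth 0.84 [0.5943 0.0808 0.1376] [344. 200.]
side valve_hub 0.55 [ 0.5877 -0.0794  0.0914] [322. 179.]
side cap_center 0.81 [0.5926 0.0768 0.1267] [300. 191.]
side cap_pointer 0.74 [0.6216 0.0789 0.1246] [290. 190.]
side jar_center 0.74 [0.5985 0.0813 0.0625] [298. 211.]
side mouth 0.92 [0.5981 0.0789 0.1361] [297. 188.]
side mouth 0.43 [0.5986 0.0813 0.0649] [298. 210.]
wrist valve_hub 0.7 [ 0.5908 -0.0813  0.0937] [482. 256.]
wrist cap_center 0.59 [0.6011 0.08   0.1294] [310. 197.]
wrist cap_pointer 0.66 [0.6232 0.0788 0.1302] [322. 169.]
```

View pics/w5.png

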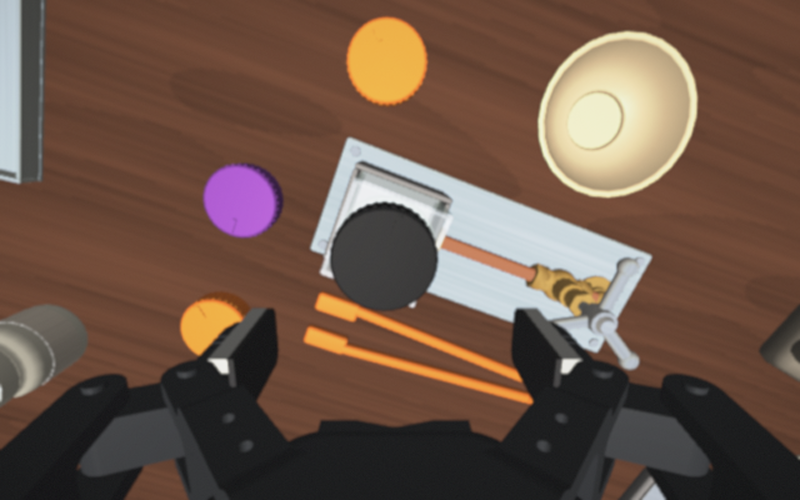

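Picture 8 shows the cap disc at (384,256), the jaws open on either side, the valve hub at (600,320) and two balls at (627,267) and (629,360). I'll measure the handle angle and refine the cap position.

```bash
python3 - <<'E'
from h import *
c=imaging.camera("wrist")
for p in [(627,267),(629,360)]:
    b=at_z(c,(p[0]/1.25-.1,p[1]/1.25-.1),.09); v=b[:2]-[.590,-.0803]; print(b,np.linalg.norm(v),np.degrees(np.arctan2(v[1],v[0])))
g=c["img"].max(2); mk=(g<90).astype(np.uint8); mk[:, :262]=0; mk[:,354:]=0; mk[252:]=0; mk[:155]=0
n,l,s,ce=cv2.connectedComponentsWithStats(mk); i=1+s[1:,4].argmax(); print(s[i])
k=cv2.convexHull(np.argwhere(l==i)[:,::-1].astype(np.int32))[:,0]
# upper face lower edge is nearer; fit circle on the lower-image part (top rim)
for z in(.138,):
    P=np.array([at_z(c,p,z)[:2] for p in k]); 
    for S in (P,P[k[:,1]>200]):
        A=np.c_[2*S,np.ones(len(S))]; x=np.linalg.lstsq(A,(S**2).sum(1),rcond=None)[0]; print(x[:2],np.sqrt(x[2]+x[:2]@x[:2]))
E
```

```text
[ 0.63090033 -0.08155839  0.09      ] 0.04091968730168255 -1.7622795947007135
[ 0.56779776 -0.11663971  0.09      ] 0.042585374745353816 -121.42340863956936
[ 265  162   85   87 5771]
[0.59589784 0.08035095] 0.03025745905409455
[0.59421039 0.07990769] 0.02914799702710832
```

The handle now lies at -1.7°, against -14° at the start. That's 347° of clockwise travel ending at the stop, which matches a start angle of about 0.22 rad, so the valve is closed. Now I'll descend on the cap.

```bash
python3 -m pendant '[[[0,7,-45,0,85],[0,0,-38,0,85],[0,0,-10,0,85],[0,0,0,0,85]]]'; python3 -m pendant '[[[0,0,0,0,0],[0,0,0,0,0],[0,0,0,0,0],[0,0,0,0,0],[0,0,0,0,0]]]'
```

```text
time_s: 11.28
eef_pos: [0.5949, 0.0805, 0.1094]
eef_rot: [-0.0, 0.986, 0.166, -0.0]
wrist_force: [0.5, -0.3, 0.5]
opening: 0.995
time_s: 11.9
eef_pos: [0.5964, 0.0803, 0.1119]
eef_rot: [0.001, 0.986, 0.166, 0.002]
wrist_force: [-0.5, -0.3, 4.7]
opening: 0.689
```

```bash
python3 -m pendant '[[[0,0,0,8,0],[0,0,0,10,0],[0,0,0,10,0],[0,0,0,0,0]]]'; python3 -m pendant '[[[0,0,0,10,0],[0,0,0,10,0],[0,0,0,10,0],[0,0,0,10,0],[0,0,0,8,0],[0,0,0,0,0],[0,0,0,0,0]]]'
python3 - <<'E'
from h import *
o=monitor.get_obs(); r=o["eef_rot"]; print(np.degrees(2*np.arctan2(r[2],r[1])),o["torque"],o["opening"])
for n in ("scene","side","wrist"):
    c=imaging.camera(n)
    for t in ("cap_center","cap_pointer","jar_center","mouth"):
        for r in spotter.tip_of(n,t)[:4]:
            w=world(c,r["at"])
            if abs(w[0]-.59)<.06 and w[2]>.03: print(n,t,round(r["confidence"],2),np.round(w,4),np.round(pix(c,w)[0]))
    if n=="wrist": save(c,"w6.png",None,1.25)
E
```

```text
time_s: 12.4
eef_pos: [0.5971, 0.0805, 0.1127]
eef_rot: [0.001, 0.916, 0.4, 0.002]
wrist_force: [-0.3, -0.2, 8.7]
opening: 0.686
time_s: 13.28
eef_pos: [0.5974, 0.0805, 0.1135]
eef_rot: [0.002, 0.675, 0.738, 0.002]
wrist_force: [-1.3, 0.3, 11.7]
opening: 0.686
95.08193769093864 [0.06666204 0.52323894 0.07609079] 0.6862577078050742
scene cap_center 0.63 [0.5935 0.0717 0.1265] [342. 204.]
scene cap_center 0.42 [0.6032 0.1085 0.1301] [353. 200.]
scene cap_pointer 0.6 [0.6038 0.1092 0.1318] [354. 200.]
scene jar_center 0.61 [0.5939 0.0786 0.0634] [342. 214.]
scene mouth 0.59 [0.5945 0.0768 0.1358] [343. 201.]
side cap_center 0.75 [0.5984 0.11   0.1253] [293. 197.]
side cap_pointer 0.71 [0.597  0.108  0.1281] [294. 195.]
side jar_center 0.71 [0.5959 0.0783 0.063 ] [299. 210.]
side mouth 0.66 [0.5944 0.0777 0.139 ] [299. 187.]
wrist cap_center 0.8 [0.5971 0.0798 0.1268] [316. 266.]
wrist cap_pointer 0.86 [0.603  0.109  0.1327] [337. 210.]
```

View pics/w6.png

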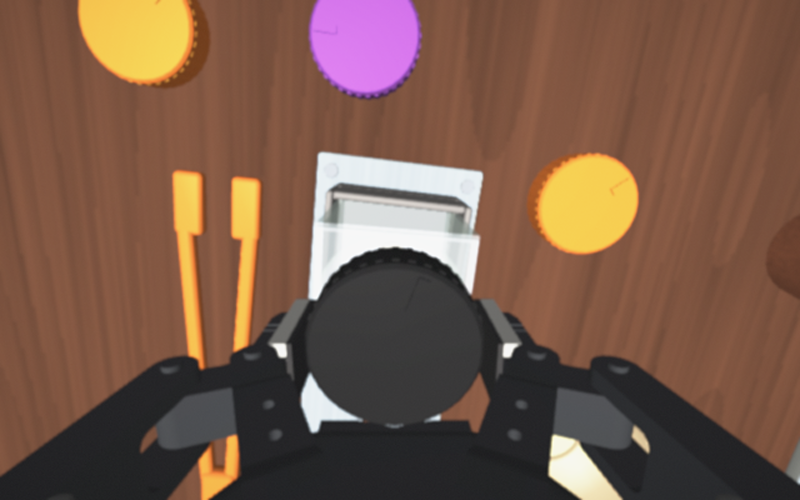

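Picture 9: the cap is held between the pads, and its ridge at (420,285) points about 75° anticlockwise from the start (the network puts it at (0.603, 0.109), about 76° from the jar's x axis). That's inside the free range, and the jar is square in the dock. I'll lift a little and check the force.

```bash
python3 -m pendant '[[[0,0,3,0,0],[0,0,3,0,0],[0,0,3,0,0],[0,0,0,0,0]]]'; python3 -m pendant '[[[0,0,6,0,0],[0,0,8,0,0],[0,0,0,0,0]]]'
python3 - <<'E'
from h import *
for n in ("scene","side","wrist"):
    c=imaging.camera(n)
    for t in ("cap_center","jar_center","mouth"):
        for r in spotter.tip_of(n,t)[:4]:
            w=world(c,r["at"])
            if abs(w[0]-.59)<.06 and w[2]>.03: print(n,t,round(r["confidence"],2),np.round(w,4),np.round(pix(c,w)[0]))
E
```

```text
time_s: 14.52
eef_pos: [0.5949, 0.0805, 0.1184]
eef_rot: [0.0, 0.675, 0.738, 0.0]
wrist_force: [0.1, 0.5, 0.0]
opening: 0.687
time_s: 14.9
eef_pos: [0.5956, 0.0805, 0.1334]
eef_rot: [0.001, 0.675, 0.738, 0.001]
wrist_force: [0.1, 0.0, -0.2]
opening: 0.687
scene cap_center 0.74 [0.5929 0.0772 0.1499] [343. 198.]
scene jar_center 0.82 [0.5942 0.0815 0.0626] [343. 214.]
scene mouth 0.65 [0.5922 0.078  0.1376] [343. 200.]
side cap_center 0.52 [0.5956 0.0788 0.1452] [298. 185.]
side jar_center 0.63 [0.5979 0.0796 0.0646] [298. 210.]
side mouth 0.95 [0.5963 0.0808 0.1373] [298. 188.]
side mouth 0.44 [ 0.5901 -0.0786  0.0902] [321. 179.]
wrist cap_center 0.95 [0.5948 0.0811 0.1496] [317. 268.]
```

The cap is free: the vertical force has gone, and the jar stays at z ≈ 0.064. The cap centre is at about 0.148 and should be at 0.169, so I'll lift another 21 mm.

```bash
python3 -m pendant '[[[0,0,8,0,0],[0,0,8,0,0],[0,0,5,0,0],[0,0,0,0,0],[0,0,0,0,0]]]'
python3 - <<'E'
from h import *
for n in ("wrist","scene","side"):
    c=imaging.camera(n)
    for t in ("cap_center","jar_center","mouth","valve_hub"):
        for r in spotter.tip_of(n,t)[:4]:
            w=world(c,r["at"])
            if abs(w[0]-.59)<.06 and w[2]>.03: print(n,t,round(r["confidence"],2),np.round(w,4),np.round(pix(c,w)[0]))
print(np.round(pix(c,np.array([[.595,.08,z] for z in (.108,.138,.158,.18)])),1))
save(c,"side9.png",(240,120,380,250),4.5)
E
```

```text
time_s: 16.12
eef_pos: [0.5947, 0.0806, 0.1532]
eef_rot: [-0.0, 0.675, 0.738, -0.0]
wrist_force: [0.1, -0.5, -0.3]
opening: 0.691
wrist cap_center 0.58 [0.5988 0.0789 0.1685] [326. 271.]
scene cap_center 0.75 [0.5912 0.0766 0.1673] [343. 195.]
scene jar_center 0.92 [0.594  0.0787 0.061 ] [342. 214.]
scene mouth 0.93 [0.5929 0.0782 0.1403] [343. 200.]
scene valve_hub 0.42 [ 0.5918 -0.0813  0.0901] [298. 230.]
side cap_center 0.84 [0.5955 0.0758 0.1651] [299. 179.]
side jar_center 0.58 [0.5974 0.0778 0.0634] [299. 210.]
side mouth 0.64 [0.5951 0.0797 0.1371] [298. 188.]
side valve_hub 0.59 [ 0.5895 -0.0779  0.0896] [321. 179.]
[[298.6 197.1]
 [298.3 187.8]
 [298.1 181.5]
 [297.9 174.4]]
```

View pics/side9.png

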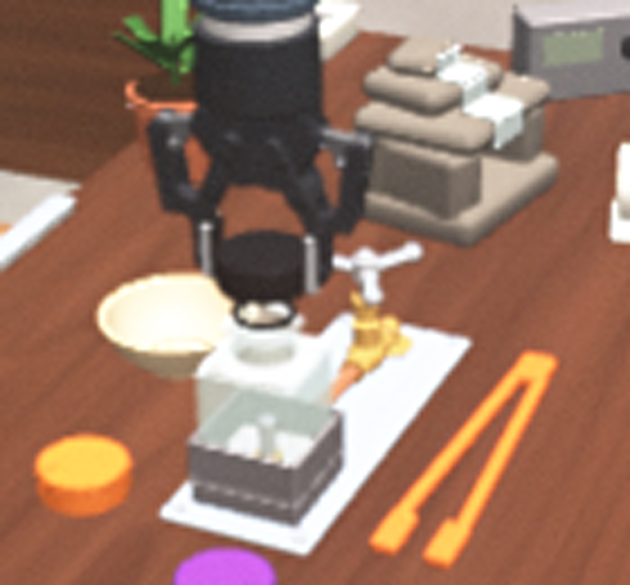

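Picture 10: the cap is level in the jaws, with its lower front rim at about crop row 297. The open mouth with its gasket is below at (265,315), and the jar is seated in the dock. I'll check the gap from the rim pixels.

```bash
python3 - <<'E'
from h import *
c=imaging.camera("side"); u=np.array(c["origin"])[:2]-[.595,.08]; u/=np.linalg.norm(u)
f=np.r_[np.array([.595,.08])+.03*u]
print("front lower rim, crop rows", [(z,np.round((pix(c,[*f,z])[0]-[240,120])*4.5)) for z in (.152,.155,.158,.161)])
print("front top rim", [(z,np.round((pix(c,[*f,z])[0]-[240,120])*4.5)) for z in (.174,.177,.18,.183)])
im=c["img"][165:200,292:306].mean(2); 
for i,r in enumerate(im): print((i+165-120)*4.5, int(r[4:9].mean()),end="; ")
E
```

```text
front lower rim, crop rows [(0.152, array([263., 309.])), (0.155, array([262., 304.])), (0.158, array([262., 300.])), (0.161, array([262., 296.]))]
front top rim [(0.174, array([262., 277.])), (0.177, array([261., 272.])), (0.18, array([261., 268.])), (0.183, array([261., 263.]))]
202.5 108; 207.0 107; 211.5 106; 216.0 106; 220.5 106; 225.0 97; 229.5 67; 234.0 56; 238.5 56; 243.0 56; 247.5 57; 252.0 57; 256.5 56; 261.0 56; 265.5 57; 270.0 57; 274.5 51; 279.0 44; 283.5 43; 288.0 44; 292.5 43; 297.0 47; 301.5 124; 306.0 210; 310.5 203; 315.0 191; 319.5 155; 324.0 77; 328.5 180; 333.0 252; 337.5 240; 342.0 232; 346.5 221; 351.0 204; 355.5 200;
```

The cap's lower rim is at z ≈ 0.157–0.158, about 20 mm above the mouth at 0.138. Handing in.

```bash
python3 - <<'E'
from h import *
o=monitor.get_obs(); print(o["time_s"],o["eef_pos"],o["wrist_force"],o["opening"]); print(order.hand_in())
E
```

```text
16.925 [0.59487535 0.08055345 0.15330088] [-0.06954082  0.2544994  -0.76706019] 0.6853606654851003
the job is handed in; nothing more can be done
None
```

The valve is closed, and the job was handed in at 16.9 s of the 64 s allowed, with the cap held level over the jar.

- **Valve:** I pushed the handle about 347° clockwise with shut fingers until it stopped. Two extra pushes raised the force to about 28 N with almost no movement. The handle's final angle matches a start about 0.22 rad from fully open.
- **Cap:** I gripped the black cap and turned it 76° anticlockwise. Its ridge then read about 76° from the jar's x axis, inside the 56–90° free range. It lifted with no remaining pull, and the jar stayed seated in its dock.
- **Final position:** The side picture puts the cap's lower rim at 0.157–0.158 m, about 20 mm above the mouth. The networks' cap heights (0.165–0.169 m) scattered 1–4 mm below the 0.169 m I aimed for, which is within their error.
- **Bystanders:** I saw nothing moved in the pictures, but I did not measure the bystanders' positions at the end.

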